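# Rake washed gears level in the drain tray

### The job

The nine washed planet gears lie bunched at one end of the blue drain tray. Take the rake from its rack and, with the tines resting lightly on the sprung green bed, rake them out into an even layer: no strip between the yellow cross lines may stay empty, the half of the bed that starts bare must have gears left and right of its long centre line, and all gears must stand flat on the bed. Never press or knock the rake hard against tray or bed (stay under 15 N), do not touch the gears with the fingers, leave the marker and the other things alone, and hang the rake back in its rack.

Things in the scene. Friction and masses are not known exactly. Their poses are not given: they have to be found in the camera images.
- tray: blue open tray, fixed, 148 (its x) by 332 (its y) by 50 mm high, walls 6 mm; origin under its centre, z up. Four yellow lines across its green bed at y = -96, -32, 32, 96 mm mark five equal strips, one at x = 0 the centre line. The nine gears start bunched at the +y end, roughly three abreast (columns near x = -38, 0, +38 mm) and three deep; 27 mm or more of bed is clear behind them before the +y end wall.
- bed_mid (a point): centre of the top of the tray's level green perforated bed, 132 by 316 mm, axes as the tray, with the bed unpressed (22 mm above the tray's underside). The bed is on springs: it sinks up to 10 mm without tilting; the first 1 N or so hardly moves it, then about 2.5 N per mm.
- rake_grip (a point): centre of the rake's upright orange grip: 36 mm along its x, 24 mm along its y, 52 mm high. The rake hangs upright in its rack and weighs 0.22 kg.
- rake_flange (a point): centre of the underside of the rake's dark flange (50 mm along x, 56 along y, 6 thick), 32 mm below the grip centre. Below: a 16 mm tube with a 22 mm collar ending at 80 mm, then a rod with the head, a 43 mm wide row of four 5 mm tines along the rake's x, head bar 24 mm above the tips. The rod is clamped anywhere in a 30 mm range: tips 135 to 165 mm below this point, not measured.
- rack_seat (a point): where the grip's centre is when the rake hangs in the rack (fixed); axes are the rack's, z up, its open side -x.
- rack_prongs (a point): 32 mm below the seat point, level with the tops of the rack's two prongs: along the rack's x, 20 mm wide, 26 mm gap between them, open at the -x end 37 mm from here. The flange lies across both; lips 6 mm high, 30 mm in front of and behind this point, keep it in. The upright behind (+x, 46 mm away) ends below the prong tops. Prong tops are 195 mm over the bench.
- gear_1_mid (a point): centre of a steel planet gear, 26 mm in diameter, 16 mm high, standing on its face (axis z up), about 40 g; point half-way up.
- gear_2_mid (a point): centre of a steel planet gear, 26 mm in diameter, 16 mm high, standing on its face (axis z up), about 40 g; point half-way up.
- gear_3_mid (a point): centre of a steel planet gear, 26 mm in diameter, 16 mm high, standing on its face (axis z up), about 40 g; point half-way up.
- gear_4_mid (a point): centre of a steel planet gear, 26 mm in diameter, 16 mm high, standing on its face (axis z up), about 40 g; point half-way up.
- gear_5_mid (a point): centre of a steel planet gear, 26 mm in diameter, 16 mm high, standing on its face (axis z up), about 40 g; point half-way up.
- gear_6_mid (a point): centre of a steel planet gear, 26 mm in diameter, 16 mm high, standing on its face (axis z up), about 40 g; point half-way up.
- gear_7_mid (a point): centre of a steel planet gear, 26 mm in diameter, 16 mm high, standing on its face (axis z up), about 40 g; point half-way up.
- gear_8_mid (a point): centre of a steel planet gear, 26 mm in diameter, 16 mm high, standing on its face (axis z up), about 40 g; point half-way up.
- gear_9_mid (a point): centre of a steel planet gear, 26 mm in diameter, 16 mm high, standing on its face (axis z up), about 40 g; point half-way up.
- marker_b: loose black and white marker pen lying on the bench, 124 mm long; a bystander

How it is judged:
By the outcome, as a careful person would: the job done as asked, in the order asked, and still so for the second after the job is handed in, with the robot touching nothing.
It also fails if it takes over 67 s, if anything falls off the work surface, if the arm or the gripper's body presses on something with over 40 N, if the wrist force passes 120 N, or if a joint passes its speed limit or range.

### The arm

A 6-joint arm with a two-finger parallel gripper is mounted at the origin on the work surface; the furniture and walls round the work are solid. World frame = base frame: x ahead of the robot, y to its left, z up, the work surface at z = 0. Lengths are in m, angles in rad, forces in N, time in s.
With the tool pointing down it reaches from about 0.25 to 0.725 m from the base axis. Payload 4 kg.
Tool frame: the origin (TCP) lies on the centre line of the jaws, within the pads' length; the fingertips stand 14 mm ahead of it and the grasp point (between the pads) lies 5 mm behind it; z points along the fingers, x is the direction in which the jaws open and shut, and the axes are right-handed (so a half turn about z gives the same grasp; the last joint's range is limited). The gripper opens to 85 mm and grips with 20 to 120 N. Pads are 22 mm wide; open, the fingers measure 114 mm over their backs; the gripper's body (76 mm by 85 mm) begins 54 mm behind the grasp point. The pads swing forward as they close: fully open they stand 13 mm farther back than shut.
Start: joints at [1.147, 0.241, 0.005, 1.335, 0, 1.571], TCP at [0.206, 0.456, 0.245] pointing down, gripper open.
Joint ranges: [-2.72, 2.72], [-1.05, 1.87], [-1.09, 1.28], [-1.99, 2.15], [-1.42, 1.44], [-3.14, 3.14]. Speed limits (rad/s): [2.79, 2.79, 3.14, 3.14, 3.14, 3.14].

### API

Orientations are given as a unit quaternion [x, y, z, w].
In Python, from workcell import bot gives the robot as it stands.
- The arm moves only by the tool play_rows, never from a script. Its argument "motion" is a list of rows, each an object with "fingers": the closure, from -1 (fully open) to 1 (shut), so that 0 is half open; "translation": the shift along the tool's x, y, z in cm, a list of three; "roll": the turn about the tool's z in degrees. A call has 1 to 20 rows; each row is the pose to reach, as a shift and turn from the pose commanded when the call began, along the tool's axes at that moment; what a row does not reach only later rows make up. A row lasts 1/12 s, in which the tool goes at most 41.7 mm and 7.16 degrees, less where a joint would pass 70% of its speed; a pose out of reach is approached as far as the arm can. A call with a gripper value outside its range is refused whole. The fingers move at their own pace and stop on an object; the grip force is fixed at half the most. Time passes only in rows, so rows that repeat a pose let the fingers close. It gives the time, the measured TCP pose, the force and the opening at its end, in the units of the state.
- bot.get_obs(): the state, without advancing time (a new reading comes with each control period).
- bot.camera(name): name is "scene" or "top" or "wrist"; returns a dict with "pixels" (480x640x3 uint8, red, green, blue), "intrinsics" (3x3 intrinsics, pixels), "world_to_cam" (4x4, takes a point from world to camera coordinates). Camera axes: x right, y down, z forward; pixel columns grow to the right and rows downward; lengths in m; the calibration is good to about 2 mm. The wrist camera is an equidistant fisheye: a pixel r from the principal point sees the ray r / f radians off the axis. A picture is of the moment at which its call begins. There is no depth.
- bot.job_done(): hands the job in, once; it reports no verdict.
The state is a dict: "clock": time; "joint_pos": joint angles; "joint_vel": joint speeds; "tau": joint torques, N m; "eef_pos": TCP position; "tool_rot": TCP orientation; "ft_force": force on the tool from outside, world axes, zero at the start; "ft_torque": the same for the moment, N m; "grip_width": finger opening in m.
Only numpy, scipy, OpenCV 4.12 (cv2) and the standard library are available. Lean on these libraries where they do the work, as an engineer would, in place of code of your own. Each camera call takes 0.05 s, during which the arm holds its last target. There are 200 camera calls.

## Working session

There is one attempt and no reset: what is moved stays moved. The work goes in short steps, Python scripts to look and compute and a tool call to move; the robot and the scene stay as the last step left them, time stands still between calls to the robot, and variables do not carry over. Pictures are saved under pics/ and viewed, about 8 in all and at most 12, crops included, and the job is handed in when it is done.

Besides the shell and the picture viewer there is one more tool, called as name([rows], argument=value, ...), one row to a line, values as JSON. play_rows: Moves the arm, as the interface text tells. Its arguments: {"type":"object","properties":{"motion":{"type":"array","items":{"type":"object","properties":{"fingers":{"type":"number"},"translation":{"type":"array","items":{"type":"number"}},"roll":{"type":"number"}}}}},"required":["motion"]}

```bash
mkdir -p pics
python3 - <<'E'
from workcell import bot
import cv2,numpy as np
o=bot.get_obs()
for k in o: print(k,np.round(o[k],3))
for n in ("top","scene"):
    c=bot.camera(n); cv2.imwrite(f"pics/{n}0.png",c["pixels"][:,:,::-1])
    print(n,c["intrinsics"].round(1).tolist(),c["world_to_cam"].round(4).tolist())
E
```

```text
clock 0.0
joint_pos [ 1.147  0.241  0.004  1.335 -0.     1.571]
joint_vel [ 0.     0.001 -0.001 -0.001  0.002  0.001]
tau [ 1.0000e-03 -3.7231e+01  2.5241e+01  1.7000e-02  0.0000e+00 -0.0000e+00]
eef_pos [0.205 0.455 0.244]
tool_rot [ 0.84   0.543 -0.001  0.001]
ft_force [ 0.064  0.964 -0.187]
ft_torque [0.039 0.009 0.018]
grip_width 0.085
top [[490.1, 0.0, 325.5], [0.0, 490.1, 244.0], [0.0, 0.0, 1.0]] [[0.0214, -0.9998, -0.0032, 0.0215], [-0.9917, -0.0209, -0.1271, 0.5968], [0.127, 0.0059, -0.9919, 1.1271], [0.0, 0.0, 0.0, 1.0]]
scene [[561.3, 0.0, 319.0], [0.0, 561.3, 241.7], [0.0, 0.0, 1.0]] [[0.5726, -0.8198, -0.0023, -0.3175], [-0.6492, -0.4518, -0.6119, 0.4737], [0.5006, 0.3518, -0.791, 0.84], [0.0, 0.0, 0.0, 1.0]]
```

View pics/top0.png

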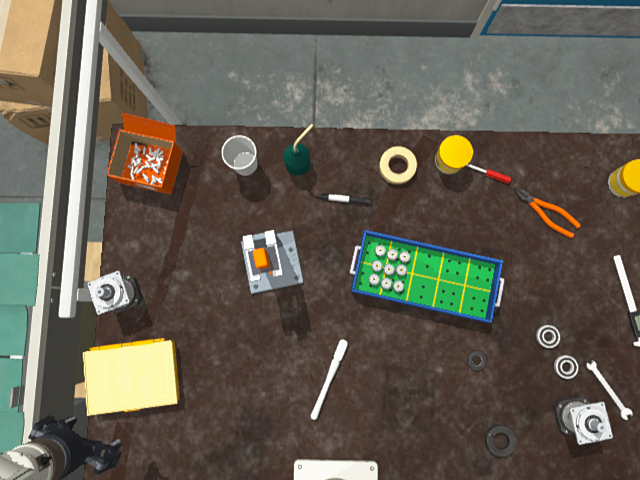

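View pics/scene0.png

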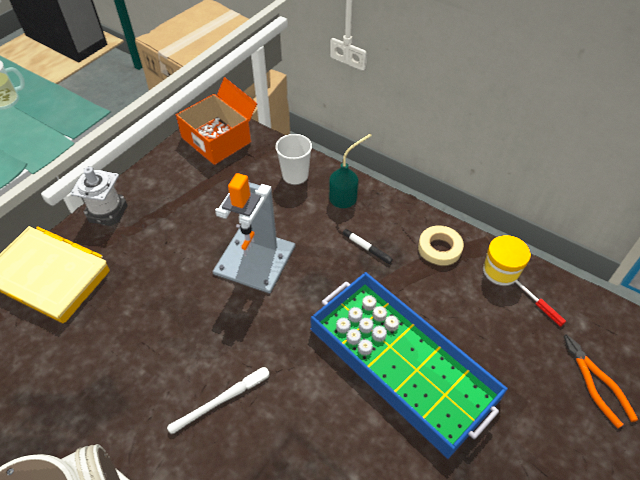

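```bash
cat > h.py <<'E'
import cv2,numpy as np
def unproj(c,uv,z):
    K,T=np.array(c["intrinsics"]),np.array(c["world_to_cam"])
    uv=np.atleast_2d(np.asarray(uv,float)); R,t=T[:3,:3],T[:3,3]
    d=(np.linalg.inv(K)@np.c_[uv,np.ones(len(uv))].T).T@R; o=-R.T@t
    return o+d*((z-o[2])/d[:,2])[:,None]
def proj(c,P):
    P=np.atleast_2d(P); K,T=np.array(c["intrinsics"]),np.array(c["world_to_cam"])
    q=(K@(T[:3,:3]@P.T+T[:3,3:])).T; return q[:,:2]/q[:,2:]
E
python3 - <<'E'
from workcell import bot
from h import *
c=bot.camera("top"); im=c["pixels"]; hsv=cv2.cvtColor(im,cv2.COLOR_RGB2HSV)
print(hsv[252,260],hsv[234,400],hsv[270,420])
def reg(lo,hi,box):
    m=cv2.inRange(hsv,np.array(lo),np.array(hi)); k=np.zeros_like(m); x0,y0,x1,y1=box; k[y0:y1,x0:x1]=m[y0:y1,x0:x1]; return k
m=reg((105,120,50),(125,255,255),(340,220,520,330)); v,u=np.nonzero(m)
for z in(0.05,):
    P=unproj(c,np.c_[u,v],z)[:,:2].astype(np.float32); print("rim",cv2.minAreaRect(P*1000))
m=reg((50,120,60),(75,255,255),(340,220,520,330)); v,u=np.nonzero(m)
P=unproj(c,np.c_[u,v],0.022)[:,:2].astype(np.float32); print("bed",cv2.minAreaRect(P*1000))
m=reg((5,180,120),(18,255,255),(235,225,305,295)); v,u=np.nonzero(m)
P=unproj(c,np.c_[u,v],0.253)[:,:2].astype(np.float32); print("grip",cv2.minAreaRect(P*1000),u.min(),u.max(),v.min(),v.max())
a=cv2.resize(im[225:325,235:335],None,fx=6,fy=6,interpolation=cv2.INTER_CUBIC)[:, :]
s=bot.camera("scene")["pixels"][165:295,205:305]
b=cv2.resize(s,None,fx=4,fy=4.0,interpolation=cv2.INTER_CUBIC); b=cv2.resize(b,(400,520))
out=np.zeros((600,800,3),np.uint8); a=cv2.resize(a,(400,400)); out[:400,:400]=a; out[:520,400:]=b
cv2.imwrite("pics/c1.png",out[:,:,::-1])
E
```

```text
[ 20 255 255] [ 8 76 74] [ 69 199 182]
rim ((525.1635131835938, -203.31082153320312), (333.1651611328125, 150.7410430908203), 78.49384307861328)
bed ((525.912109375, -204.63429260253906), (314.8636169433594, 130.87469482421875), 78.5147705078125)
grip ((532.472412109375, 155.61700439453125), (52.690269470214844, 27.34971046447754), 14.980025291442871) 253 271 248 273
```

View pics/c1.png

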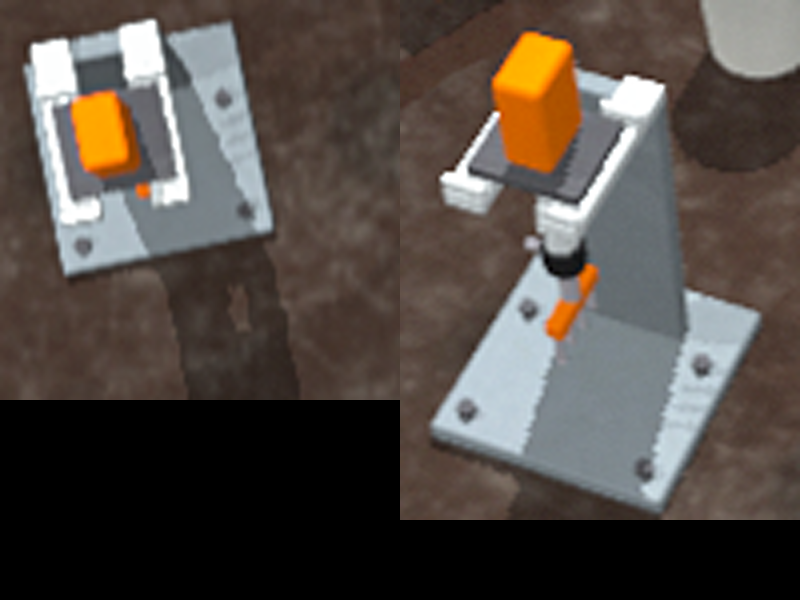

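```bash
cat >> h.py <<'E'
def tool_delta(o,target_xy,z,heading):
    from scipy.spatial.transform import Rotation as R
    r=R.from_quat(o["tool_rot"]); d=np.array([*target_xy,z])-np.array(o["eef_pos"])
    x=r.as_matrix()[:,0]; h=np.degrees(np.arctan2(x[1],x[0]))
    return (r.inv().apply(d)*100).round(2), round((h-heading+180)%360-180,2)
E
python3 - <<'E'
from workcell import bot
from h import *
c=bot.camera("top")
print("grip",unproj(c,[260,257.5],.253)*1000)
pts=unproj(c,[[255.5,277.5],[278,273.8],[248.7,242.5],[270.5,237.5]],.201)*1000
print(pts.round(1),pts.mean(0))
f=(pts[0]+pts[1])/2;b=(pts[2]+pts[3])/2;print(np.degrees(np.arctan2(*(b-f)[1::-1])))
g=[[380,251],[393,254],[405,257],[376,266],[390,269],[402,270],[374,280],[387,283],[399,286]]
G=unproj(c,g,.038)[:,:2]*1000
yaw=np.radians(-11.5);Rm=np.array([[np.cos(yaw),np.sin(yaw)],[-np.sin(yaw),np.cos(yaw)]])
print(((G-[525.5,-204])@Rm.T).round(0).tolist())
print(tool_delta(bot.get_obs(),(.533,.155),.33,103))
E
```

```text
grip [[539.79509231 158.72329103 253.        ]]
[[504.  173.5 201. ]
 [512.4 128.2 201. ]
 [575.2 190.3 201. ]
 [586.4 146.1 201. ]] [544.50108595 159.52510568 201.        ]
13.40840680666035
[[34.0, 118.0], [34.0, 86.0], [33.0, 57.0], [-3.0, 120.0], [-3.0, 86.0], [1.0, 58.0], [-36.0, 117.0], [-37.0, 86.0], [-37.0, 57.0]]
(array([-13.93,  42.21,  -8.5 ]), np.float64(-37.28))
```

play_rows([
  {"fingers": -1, "translation": [0, 2, -5], "roll": -5},
  {"fingers": -1, "translation": [-1, 5, -8.5], "roll": -10},
  {"fingers": -1, "translation": [-2.5, 9, -8.5], "roll": -15},
  {"fingers": -1, "translation": [-4, 13, -8.5], "roll": -20},
  {"fingers": -1, "translation": [-5.2, 17, -8.5], "roll": -26},
  {"fingers": -1, "translation": [-6.5, 21, -8.5], "roll": -32},
  {"fingers": -1, "translation": [-7.7, 25, -8.5], "roll": -37},
  {"fingers": -1, "translation": [-9, 29, -8.5], "roll": -37},
  {"fingers": -1, "translation": [-10.2, 33, -8.5], "roll": -37},
  {"fingers": -1, "translation": [-11.5, 37, -8.5], "roll": -37},
  {"fingers": -1, "translation": [-12.5, 41, -8.5], "roll": -37},
  {"fingers": -1, "translation": [-13.2, 42.8, -8.5], "roll": -37},
  {"fingers": -1, "translation": [-13.2, 42.8, -8.5], "roll": -37},
  {"fingers": -1, "translation": [-13.2, 42.8, -8.5], "roll": -37},
  {"fingers": -1, "translation": [-13.2, 42.8, -8.5], "roll": -37},
])

```text
clock: 1.5
eef_pos: [0.5411, 0.1594, 0.3298]
tool_rot: [0.625, 0.781, -0.0, -0.001]
ft_force: [-0.6, 0.6, 0.8]
grip_width: 0.0854
```

Run:
```python
from workcell import bot
from h import *
c=bot.camera("wrist"); cv2.imwrite("pics/w1.png",c["pixels"][:,:,::-1])
import json;json.dump({k:np.array(c[k]).tolist() for k in("intrinsics","world_to_cam")},open("w1.json","w"))
print(c["intrinsics"],c["world_to_cam"]); o=bot.get_obs(); print(o["eef_pos"],o["tool_rot"],o["ft_force"],o["clock"])
```

```text
[[371.64829954   0.         318.84056163]
 [  0.         371.64829954 237.22643079]
 [  0.           0.           1.        ]] [[-2.19372224e-01  9.75641092e-01 -5.36236646e-04 -3.72789090e-02]
 [ 9.30461971e-01  2.09378985e-01  3.00667527e-01 -6.02041887e-01]
 [ 2.93455871e-01  6.54591563e-02 -9.53728867e-01  2.90931873e-01]
 [ 0.00000000e+00  0.00000000e+00  0.00000000e+00  1.00000000e+00]]
[0.54074624 0.16001278 0.33023352] [ 6.24153478e-01  7.81301651e-01 -1.75368393e-04 -3.66952517e-04] [-0.37010481  0.21307596 -0.64147331] 1.55
```

View pics/w1.png

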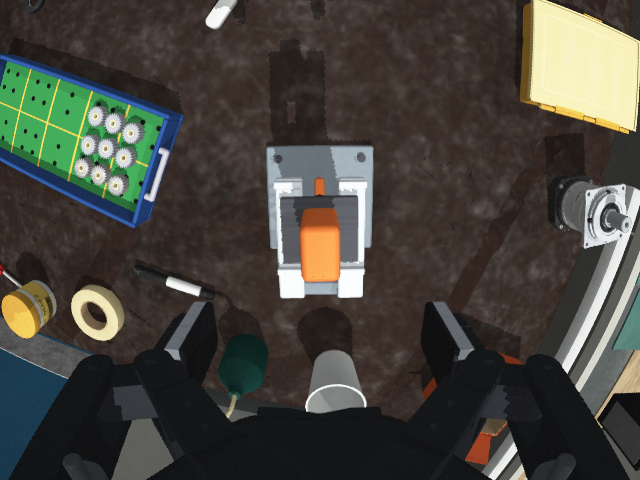

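```bash
cat >> h.py <<'E'
def unproj_f(c,uv,z):
    K,T=np.array(c["intrinsics"]),np.array(c["world_to_cam"]); R,t=T[:3,:3],T[:3,3]
    q=(np.atleast_2d(np.asarray(uv,float))-K[:2,2])/K[0,0]; th=np.linalg.norm(q,axis=1)
    d=np.c_[q*(np.sin(th)/np.maximum(th,1e-9))[:,None],np.cos(th)]@R; o=-R.T@t
    return o+d*((z-o[2])/d[:,2])[:,None]
E
python3 - <<'E'
from h import *
import json
c=json.load(open("w1.json")); im=cv2.imread("pics/w1.png")
for v in range(200,292,6): print(v,im[v,320].tolist(),end=' ')
m=cv2.inRange(cv2.cvtColor(im,cv2.COLOR_BGR2HSV),(5,180,120),(24,255,255)); 
for v in (230,245,262,275): u=np.nonzero(m[v,290:350])[0]+290; print(v,u.min(),u.max())
print((unproj_f(c,[[289,188],[349,188],[292,285],[350,285]],.201)*1000).round(1))
print((unproj_f(c,[[301.5,262],[339.5,262],[320,282],[320,222]],.253)*1000).round(1))
E
```

```text
200 [66, 61, 61] 206 [65, 61, 60] 212 [34, 70, 143] 218 [34, 72, 147] 224 [34, 70, 146] 230 [67, 135, 240] 236 [85, 168, 253] 242 [86, 169, 253] 248 [86, 170, 253] 254 [88, 171, 253] 260 [87, 171, 253] 266 [88, 172, 253] 272 [89, 175, 253] 278 [87, 171, 253] 284 [189, 179, 166] 290 [190, 180, 168] 230 300 338
245 300 339
262 301 339
275 302 339
[[515.1 132.6 201. ]
 [505.8 173.8 201. ]
 [587.6 149.5 201. ]
 [577.9 192.6 201. ]]
[[547.1 150.8 253. ]
 [542.2 172.8 253. ]
 [557.4 164.4 253. ]
 [520.8 156.1 253. ]]
```

play_rows([
  {"fingers": -1, "translation": [0, 0, 2], "roll": -0.5},
  {"fingers": -1, "translation": [0, 0, 4], "roll": -0.5},
  {"fingers": -1, "translation": [0, 0, 6], "roll": -0.5},
  {"fingers": -1, "translation": [0, 0, 8], "roll": -0.5},
  {"fingers": -1, "translation": [0, 0, 9.5], "roll": -0.5},
  {"fingers": -1, "translation": [0, 0, 10.6], "roll": -0.5},
  {"fingers": 0, "translation": [0, 0, 10.6], "roll": -0.5},
  {"fingers": 0.2, "translation": [0, 0, 10.6], "roll": -0.5},
  {"fingers": 1, "translation": [0, 0, 10.6], "roll": -0.5},
  {"fingers": 1, "translation": [0, 0, 10.6], "roll": -0.5},
  {"fingers": 1, "translation": [0, 0, 10.6], "roll": -0.5},
  {"fingers": 1, "translation": [0, 0, 10.6], "roll": -0.5},
  {"fingers": 1, "translation": [0, 0, 10.6], "roll": -0.5},
  {"fingers": 1, "translation": [0, 0, 10.6], "roll": -0.5},
])

```text
clock: 2.72
eef_pos: [0.542, 0.16, 0.2257]
tool_rot: [0.621, 0.784, 0.001, 0.0]
ft_force: [-1.3, 1.1, 6.2]
grip_width: 0.0233
```

play_rows([
  {"fingers": 1, "translation": [0, 0, -0.5]},
  {"fingers": 1, "translation": [0, 0, -1]},
  {"fingers": 1, "translation": [0, 0, -1.6]},
  {"fingers": 1, "translation": [0, 0, -2.2]},
  {"fingers": 1, "translation": [0, 0, -2.5]},
  {"fingers": 1, "translation": [0, 0, -2.5]},
  {"fingers": 1, "translation": [0, -1, -2.5]},
  {"fingers": 1, "translation": [0, -2, -2.5]},
  {"fingers": 1, "translation": [0, -3.5, -2.5]},
  {"fingers": 1, "translation": [0, -5, -2.5]},
  {"fingers": 1, "translation": [0, -7, -2.5]},
  {"fingers": 1, "translation": [0, -9, -2.5]},
  {"fingers": 1, "translation": [0, -10, -2.5]},
  {"fingers": 1, "translation": [0, -10, -2.5]},
  {"fingers": 1, "translation": [0, -10, -2.5]},
  {"fingers": 1, "translation": [0, -10, -2.5]},
])

```text
schema error: expected keys fingers, translation, roll
```

Run:
```python
from workcell import bot
from h import *
o=bot.get_obs(); print(o["eef_pos"],o["tool_rot"],o["ft_force"],o["ft_torque"],o["clock"])
s=bot.camera("scene")["pixels"]; w=bot.camera("wrist")["pixels"]
out=np.hstack([cv2.resize(s[100:400,100:400],(400,400)),cv2.resize(w[100:400,170:470],(400,400))])
cv2.imwrite("pics/c2.png",out[:,:,::-1])
```

```text
[0.54203579 0.15999728 0.2256716 ] [6.20928163e-01 7.83866257e-01 1.31772236e-03 4.13037865e-04] [-1.25576646  1.13844786  6.2401825 ] [0.23893453 0.17502577 0.01517356] 2.7167
```

View pics/c2.png

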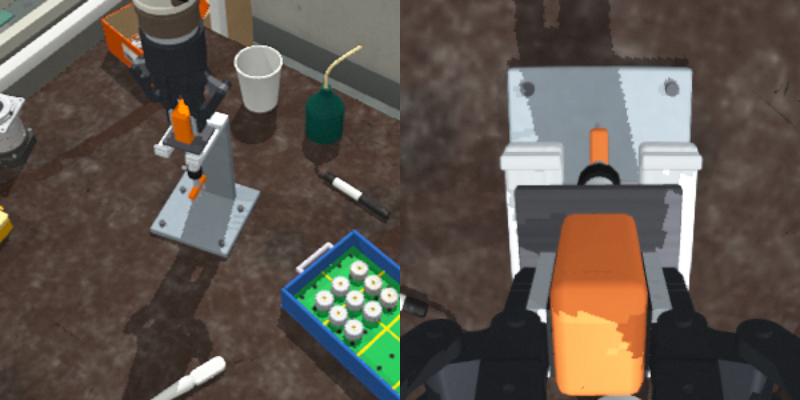

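play_rows([
  {"fingers": 1, "translation": [0, 0, -0.5], "roll": 0},
  {"fingers": 1, "translation": [0, 0, -1], "roll": 0},
  {"fingers": 1, "translation": [0, 0, -1.6], "roll": 0},
  {"fingers": 1, "translation": [0, 0, -2.2], "roll": 0},
  {"fingers": 1, "translation": [0, 0, -2.5], "roll": 0},
  {"fingers": 1, "translation": [0, 0, -2.5], "roll": 0},
  {"fingers": 1, "translation": [0, -1, -2.5], "roll": 0},
  {"fingers": 1, "translation": [0, -2, -2.5], "roll": 0},
  {"fingers": 1, "translation": [0, -3.5, -2.5], "roll": 0},
  {"fingers": 1, "translation": [0, -5, -2.5], "roll": 0},
  {"fingers": 1, "translation": [0, -7, -2.5], "roll": 0},
  {"fingers": 1, "translation": [0, -9, -2.5], "roll": 0},
  {"fingers": 1, "translation": [0, -10, -2.5], "roll": 0},
  {"fingers": 1, "translation": [0, -10, -2.5], "roll": 0},
  {"fingers": 1, "translation": [0, -10, -2.5], "roll": 0},
  {"fingers": 1, "translation": [0, -10, -2.5], "roll": 0},
])

```text
clock: 4.15
eef_pos: [0.4452, 0.1368, 0.2495]
tool_rot: [0.621, 0.784, 0.001, 0.0]
ft_force: [0.7, 0.8, -2.3]
grip_width: 0.0238
```

Run:
```python
from workcell import bot
from h import *
o=bot.get_obs(); print(o["eef_pos"],o["tool_rot"],o["ft_force"],o["ft_torque"],o["clock"])
s=bot.camera("scene"); im=s["pixels"]; cv2.imwrite("pics/s3.png",im[:,:,::-1]); t=bot.camera("top")["pixels"]; cv2.imwrite("pics/t3.png",t[:,:,::-1])
p=np.array(o["eef_pos"]); g=p+[0,0,.005]
for L in (.135,.15,.165): print(L,proj(s,[p[0],p[1],p[2]-.0+.0013-.032-L+.0]).round(1))
out=np.hstack([cv2.resize(im[120:320,130:330],(600,600),interpolation=cv2.INTER_CUBIC)])
cv2.imwrite("pics/c3.png",out[:,:,::-1])
```

```text
[0.44517529 0.13684655 0.24953365] [6.21037870e-01 7.83780183e-01 6.13501182e-04 4.60672787e-04] [ 0.69736674  0.78902896 -2.26624152] [ 0.00779912 -0.05097763 -0.02626325] 4.15
0.135 [[225.  280.2]]
0.15 [[226.1 284.6]]
0.165 [[227.2 289. ]]
```

View pics/c3.png

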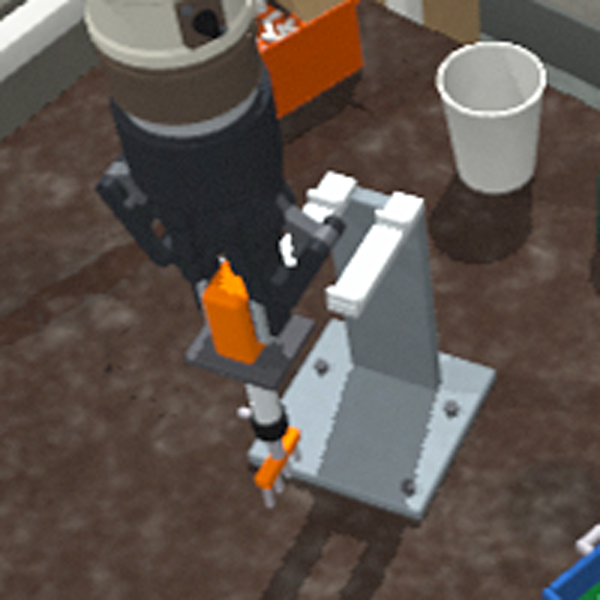

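play_rows([
  {"fingers": 1, "translation": [-0.5, 0, -1.5], "roll": 0},
  {"fingers": 1, "translation": [-1.5, 0, -2.5], "roll": 0},
  {"fingers": 1, "translation": [-3.5, 0.1, -2.5], "roll": 3},
  {"fingers": 1, "translation": [-5.5, 0.4, -2.5], "roll": 6},
  {"fingers": 1, "translation": [-7.5, 0.7, -2.5], "roll": 9},
  {"fingers": 1, "translation": [-9.5, 1, -2.5], "roll": 12},
  {"fingers": 1, "translation": [-11.5, 1.3, -2.5], "roll": 15},
  {"fingers": 1, "translation": [-13.5, 1.6, -2.5], "roll": 18},
  {"fingers": 1, "translation": [-15.5, 1.9, -2.5], "roll": 21},
  {"fingers": 1, "translation": [-17.5, 2.2, -2.5], "roll": 24},
  {"fingers": 1, "translation": [-19, 2.4, -2.5], "roll": 24.7},
  {"fingers": 1, "translation": [-20, 2.56, -2.5], "roll": 24.7},
  {"fingers": 1, "translation": [-20.2, 2.56, -2.5], "roll": 24.7},
  {"fingers": 1, "translation": [-20.2, 2.56, -2.5], "roll": 24.7},
  {"fingers": 1, "translation": [-20.2, 2.56, -2.5], "roll": 24.7},
  {"fingers": 1, "translation": [-20.2, 2.56, -2.5], "roll": 24.7},
])

```text
clock: 5.58
eef_pos: [0.515, -0.0534, 0.2742]
tool_rot: [0.774, 0.633, -0.0, -0.0]
ft_force: [-0.2, -0.9, -1.5]
grip_width: 0.0235
```

Run:
```python
from workcell import bot
from h import *
o=bot.get_obs(); print(o["eef_pos"],o["tool_rot"],o["ft_force"],o["ft_torque"],o["clock"])
s=bot.camera("scene"); im=s["pixels"]; t=bot.camera("wrist")["pixels"]
cv2.imwrite("pics/w4.png",t[:,:,::-1])
a=cv2.resize(im[200:350,230:430],(800,600),interpolation=cv2.INTER_CUBIC)
out=np.vstack([cv2.resize(a,(533,400)),])
b=cv2.resize(t[80:380,170:370],(267,400)); out=np.hstack([out,b])
cv2.imwrite("pics/c4.png",out[:,:,::-1])
```

```text
[ 0.51500438 -0.05340146  0.27424673] [ 7.73910763e-01  6.33294602e-01 -3.17296002e-05 -2.78595503e-04] [-0.16441863 -0.87606338 -1.52576961] [0.02400416 0.00489073 0.01189876] 5.5833
```

View pics/c4.png

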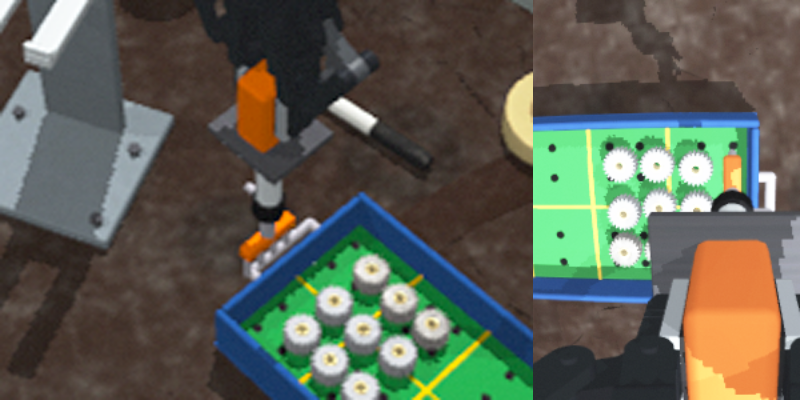

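Run:
```python
from workcell import bot
from h import *
s=bot.camera("scene"); o=bot.get_obs(); x,y,z=o["eef_pos"]
for L in (.135,.14,.145,.15,.155,.165):
    print(L,[proj(s,[x+a*.98,y-a*.199,z-.0307-L]).round(1).tolist() for a in(-.019,.019)])
print("flange corner",proj(s,[[x+a*.98+b*.199,y-a*.199+b*.98,z-.0307] for a,b in((-.025,.028),(-.025,-.028),(.025,-.028))]).round(1))
im=s["pixels"]; a=cv2.resize(im[270:320,305:365],(720,600),interpolation=cv2.INTER_NEAREST); cv2.imwrite("pics/c5.png",a[:,:,::-1])
```

```text
0.135 [[[323.2, 302.9]], [[338.6, 290.2]]]
0.14 [[[323.2, 304.4]], [[338.5, 291.8]]]
0.145 [[[323.2, 305.8]], [[338.4, 293.3]]]
0.15 [[[323.2, 307.3]], [[338.3, 294.8]]]
0.155 [[[323.1, 308.8]], [[338.3, 296.2]]]
0.165 [[[323.1, 311.6]], [[338.1, 299.2]]]
flange corner [[308.5 249.3]
 [333.3 270.3]
 [355.9 252.3]]
```

View pics/c5.png

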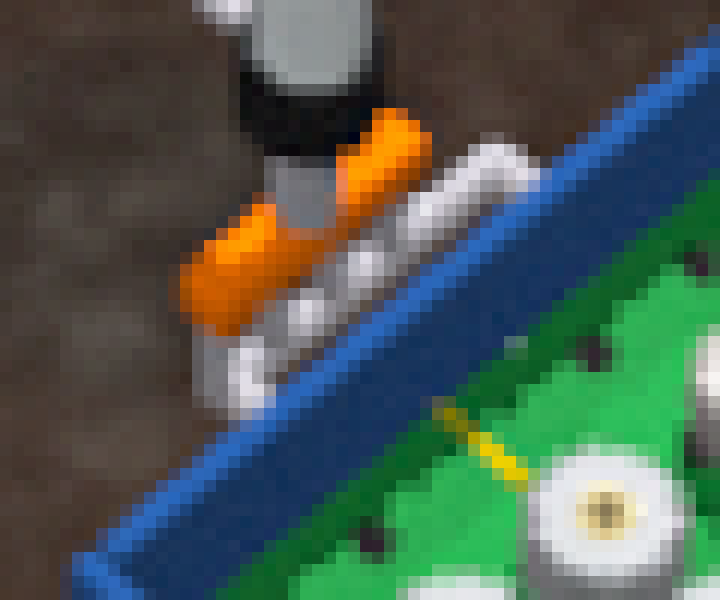

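play_rows([
  {"fingers": 1, "translation": [0, 0, 1], "roll": 0},
  {"fingers": 1, "translation": [0, 0, 2], "roll": 0},
  {"fingers": 1, "translation": [0, 0, 3], "roll": 0},
  {"fingers": 1, "translation": [0, 0, 4], "roll": 0},
  {"fingers": 1, "translation": [0, 0, 4.8], "roll": 0},
  {"fingers": 1, "translation": [0, 0, 5.2], "roll": 0},
  {"fingers": 1, "translation": [0, 0, 5.2], "roll": 0},
  {"fingers": 1, "translation": [0, 0, 5.2], "roll": 0},
])

```text
clock: 6.4
eef_pos: [0.5152, -0.0542, 0.2221]
tool_rot: [0.774, 0.633, -0.0, -0.0]
ft_force: [0.7, -0.7, -1.8]
grip_width: 0.0233
```

play_rows([
  {"fingers": 1, "translation": [0, 0, 0.8], "roll": 0},
  {"fingers": 1, "translation": [0, 0, 1.5], "roll": 0},
  {"fingers": 1, "translation": [0, 0, 2.1], "roll": 0},
  {"fingers": 1, "translation": [0, 0, 2.4], "roll": 0},
  {"fingers": 1, "translation": [0, 0, 2.4], "roll": 0},
  {"fingers": 1, "translation": [0, 0, 2.4], "roll": 0},
  {"fingers": 1, "translation": [0, 0, 2.4], "roll": 0},
])

```text
clock: 6.98
eef_pos: [0.5154, -0.0543, 0.1985]
tool_rot: [0.774, 0.633, 0.0, 0.0]
ft_force: [0.1, -0.2, -3.2]
grip_width: 0.0233
```

play_rows([
  {"fingers": 1, "translation": [0, 0, 0.1], "roll": 0},
  {"fingers": 1, "translation": [0, 0, 0.2], "roll": 0},
  {"fingers": 1, "translation": [0, 0, 0.2], "roll": 0},
  {"fingers": 1, "translation": [0, 0, 0.2], "roll": 0},
  {"fingers": 1, "translation": [0, 0, 0.2], "roll": 0},
])

```text
clock: 7.4
eef_pos: [0.5153, -0.0542, 0.1964]
tool_rot: [0.774, 0.633, 0.0, 0.0]
ft_force: [-0.1, -0.2, -3.0]
grip_width: 0.0237
```

play_rows([
  {"fingers": 1, "translation": [0, 0, 0.1], "roll": 0},
  {"fingers": 1, "translation": [0, 0, 0.2], "roll": 0},
  {"fingers": 1, "translation": [0, 0, 0.2], "roll": 0},
  {"fingers": 1, "translation": [0, 0, 0.2], "roll": 0},
  {"fingers": 1, "translation": [0, 0, 0.2], "roll": 0},
])

```text
clock: 7.82
eef_pos: [0.5152, -0.0542, 0.1943]
tool_rot: [0.774, 0.633, -0.0, -0.0]
ft_force: [-0.1, 0.5, -2.1]
grip_width: 0.0232
```

play_rows([
  {"fingers": 1, "translation": [0, 0, 0.1], "roll": 0},
  {"fingers": 1, "translation": [0, 0, 0.2], "roll": 0},
  {"fingers": 1, "translation": [0, 0, 0.2], "roll": 0},
  {"fingers": 1, "translation": [0, 0, 0.2], "roll": 0},
  {"fingers": 1, "translation": [0, 0, 0.2], "roll": 0},
])

```text
clock: 8.23
eef_pos: [0.5152, -0.0542, 0.1923]
tool_rot: [0.774, 0.633, -0.0, -0.0]
ft_force: [0.2, -0.4, -2.4]
grip_width: 0.0233
```

play_rows([
  {"fingers": 1, "translation": [0, 0, 0.1], "roll": 0},
  {"fingers": 1, "translation": [0, 0, 0.2], "roll": 0},
  {"fingers": 1, "translation": [0, 0, 0.2], "roll": 0},
  {"fingers": 1, "translation": [0, 0, 0.2], "roll": 0},
  {"fingers": 1, "translation": [0, 0, 0.2], "roll": 0},
])

```text
clock: 8.65
eef_pos: [0.5152, -0.0542, 0.1903]
tool_rot: [0.774, 0.633, 0.0, 0.0]
ft_force: [0.1, 0.1, -1.9]
grip_width: 0.0235
```

play_rows([
  {"fingers": 1, "translation": [0, 0, 0.1], "roll": 0},
  {"fingers": 1, "translation": [0, 0, 0.2], "roll": 0},
  {"fingers": 1, "translation": [0, 0, 0.2], "roll": 0},
  {"fingers": 1, "translation": [0, 0, 0.2], "roll": 0},
  {"fingers": 1, "translation": [0, 0, 0.2], "roll": 0},
])

```text
clock: 9.07
eef_pos: [0.5154, -0.0543, 0.1888]
tool_rot: [0.774, 0.633, 0.0, 0.0]
ft_force: [-0.5, -0.5, 0.8]
grip_width: 0.0232
```

play_rows([
  {"fingers": 1, "translation": [-0.3, 0, 0.04], "roll": 0},
  {"fingers": 1, "translation": [-0.7, 0, 0.04], "roll": 0},
  {"fingers": 1, "translation": [-1.1, 0, 0.04], "roll": 0},
  {"fingers": 1, "translation": [-1.5, 0, 0.04], "roll": 0},
  {"fingers": 1, "translation": [-2, 0, 0.04], "roll": 0},
  {"fingers": 1, "translation": [-2.6, 0, 0.04], "roll": 0},
  {"fingers": 1, "translation": [-3.2, 0, 0.04], "roll": 0},
  {"fingers": 1, "translation": [-3.8, 0, 0.04], "roll": 0},
  {"fingers": 1, "translation": [-4.4, 0, 0.04], "roll": 0},
  {"fingers": 1, "translation": [-5, 0, 0.04], "roll": 0},
  {"fingers": 1, "translation": [-5.6, 0, 0.04], "roll": 0},
  {"fingers": 1, "translation": [-6.2, 0, 0.04], "roll": 0},
  {"fingers": 1, "translation": [-6.8, 0, 0.04], "roll": 0},
  {"fingers": 1, "translation": [-7.4, 0, 0.04], "roll": 0},
  {"fingers": 1, "translation": [-8, 0, 0.04], "roll": 0},
])

```text
clock: 10.32
eef_pos: [0.4998, -0.1316, 0.1882]
tool_rot: [0.774, 0.633, 0.002, -0.001]
ft_force: [1.0, 6.5, 3.8]
grip_width: 0.0232
```

play_rows([
  {"fingers": 1, "translation": [-0.2, 0, -0.05], "roll": 0},
  {"fingers": 1, "translation": [-0.6, 0, -0.05], "roll": 0},
  {"fingers": 1, "translation": [-1.1, 0, -0.05], "roll": 0},
  {"fingers": 1, "translation": [-1.6, 0, -0.05], "roll": 0},
])

```text
clock: 10.65
eef_pos: [0.4962, -0.1477, 0.1885]
tool_rot: [0.774, 0.633, 0.001, -0.001]
ft_force: [1.5, 5.3, 3.1]
grip_width: 0.0234
```

Run:
```python
from workcell import bot
from h import *
a=bot.camera("wrist");t=bot.camera("top");s=bot.camera("scene"); o=bot.get_obs(); print(o["eef_pos"],o["ft_force"],o["clock"])
out=np.hstack([cv2.resize(s["pixels"][240:460,290:520],(400,383)),cv2.resize(t["pixels"][215:335,340:520],(400,383))])
w=cv2.resize(a["pixels"][60:360,100:600],(360,216)); out=np.vstack([out,np.zeros((216,800,3),np.uint8)]); out[383:,:360]=w
cv2.imwrite("pics/c6.png",out[:,:,::-1])
```

```text
[ 0.49601167 -0.14903053  0.18850137] [0.67654736 2.72447163 2.16946072] 10.8
```

View pics/c6.png

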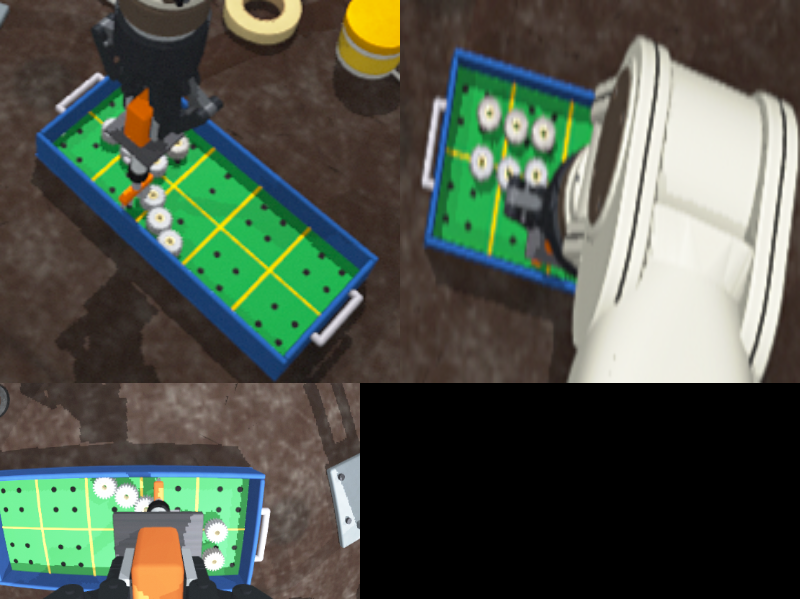

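play_rows([
  {"fingers": 1, "translation": [-0.5, 0, -0.03], "roll": 0},
  {"fingers": 1, "translation": [-1.1, 0, -0.03], "roll": 0},
  {"fingers": 1, "translation": [-1.7, 0, -0.03], "roll": 0},
  {"fingers": 1, "translation": [-2.3, 0, -0.03], "roll": 0},
  {"fingers": 1, "translation": [-2.9, 0, -0.03], "roll": 0},
  {"fingers": 1, "translation": [-3.5, 0, -0.03], "roll": 0},
  {"fingers": 1, "translation": [-4.1, 0, -0.03], "roll": 0},
  {"fingers": 1, "translation": [-4.7, 0, -0.03], "roll": 0},
])

```text
clock: 11.47
eef_pos: [0.4867, -0.1933, 0.1885]
tool_rot: [0.774, 0.633, 0.001, -0.001]
ft_force: [1.4, 5.7, 2.6]
grip_width: 0.0231
```

play_rows([
  {"fingers": 1, "translation": [-0.5, 0, 0], "roll": 0},
  {"fingers": 1, "translation": [-1.1, 0, 0], "roll": 0},
  {"fingers": 1, "translation": [-1.7, 0, 0], "roll": 0},
  {"fingers": 1, "translation": [-2.3, 0, 0], "roll": 0},
  {"fingers": 1, "translation": [-2.9, 0, 0], "roll": 0},
  {"fingers": 1, "translation": [-3.5, 0, 0], "roll": 0},
  {"fingers": 1, "translation": [-4.1, 0, 0], "roll": 0},
])

```text
clock: 12.05
eef_pos: [0.4784, -0.2333, 0.1884]
tool_rot: [0.774, 0.633, 0.001, -0.001]
ft_force: [2.0, 6.1, 3.3]
grip_width: 0.0234
```

play_rows([
  {"fingers": 1, "translation": [-0.5, 0, 0], "roll": 0},
  {"fingers": 1, "translation": [-1, 0, 0], "roll": 0},
  {"fingers": 1, "translation": [-1.5, 0, 0], "roll": 0},
  {"fingers": 1, "translation": [-2, 0, 0], "roll": 0},
  {"fingers": 1, "translation": [-2.4, 0, 0], "roll": 0},
  {"fingers": 1, "translation": [-2.6, 0, 0], "roll": 0},
  {"fingers": 1, "translation": [-2.6, 0, 0], "roll": 0},
])

```text
clock: 12.63
eef_pos: [0.473, -0.26, 0.1885]
tool_rot: [0.774, 0.633, -0.0, -0.001]
ft_force: [2.1, 3.8, 3.2]
grip_width: 0.0234
```

play_rows([
  {"fingers": 1, "translation": [0.3, 0, -0.1], "roll": 0},
  {"fingers": 1, "translation": [0.8, 0, -0.3], "roll": 0},
  {"fingers": 1, "translation": [1, 0, -1], "roll": 0},
  {"fingers": 1, "translation": [1, 0, -2], "roll": 0},
  {"fingers": 1, "translation": [1, 0, -3.5], "roll": 0},
  {"fingers": 1, "translation": [1, 0, -5], "roll": 0},
  {"fingers": 1, "translation": [1, 0, -6], "roll": 0},
  {"fingers": 1, "translation": [1, 0, -6], "roll": 0},
])

```text
clock: 13.3
eef_pos: [0.4766, -0.2511, 0.2518]
tool_rot: [0.774, 0.633, 0.001, 0.003]
ft_force: [0.2, 0.4, -1.4]
grip_width: 0.0233
```

```bash
cat >> h.py <<'E'
def tray(P):
    a=np.radians(-11.5); return (np.atleast_2d(P)[:,:2]*1000-[525.5,-204])@np.array([[np.cos(a),-np.sin(a)],[np.sin(a),np.cos(a)]])
def gears(c):
    # white blobs on the bed, scene camera; gear top face at z=.038
    hsv=cv2.cvtColor(c["pixels"],cv2.COLOR_RGB2HSV); m=cv2.inRange(hsv,(0,0,150),(180,70,255))
    n,_,st,ce=cv2.connectedComponentsWithStats(m)
    r=[]
    for i in range(1,n):
        if 25<st[i,4]<900:
            q=tray(unproj(c,ce[i],.036))[0]
            if abs(q[0])<68 and abs(q[1])<160: r.append((*q.round(0),int(st[i,4])))
    return r
E
python3 - <<'E'
from workcell import bot
from h import *
s=bot.camera("scene"); o=bot.get_obs(); print(tray(o["eef_pos"]),o["eef_pos"],o["ft_force"],o["clock"])
for g in gears(s): print(g)
cv2.imwrite("pics/s7.png",s["pixels"][:,:,::-1])
E
```

```text
[[-39.03115657 -55.69243367]] [ 0.47614912 -0.25079283  0.25027464] [-0.32739398  0.02516117 -2.13541052] 13.35
(np.float64(39.0), np.float64(121.0), 96)
(np.float64(1.0), np.float64(121.0), 106)
(np.float64(36.0), np.float64(91.0), 99)
(np.float64(37.0), np.float64(61.0), 109)
(np.float64(-1.0), np.float64(91.0), 111)
(np.float64(4.0), np.float64(63.0), 111)
(np.float64(18.0), np.float64(-26.0), 29)
(np.float64(-34.0), np.float64(-89.0), 282)
(np.float64(-52.0), np.float64(-123.0), 143)
```

play_rows([
  {"fingers": 1, "translation": [2, 0.8, 0], "roll": 0},
  {"fingers": 1, "translation": [4.5, 1.8, 0], "roll": 0},
  {"fingers": 1, "translation": [7, 2.8, 0], "roll": 0},
  {"fingers": 1, "translation": [9.5, 3.8, 0], "roll": 0},
  {"fingers": 1, "translation": [12, 4.8, 0], "roll": 0},
  {"fingers": 1, "translation": [14.5, 5.8, 0], "roll": 0},
  {"fingers": 1, "translation": [17, 6.8, 0], "roll": 0},
  {"fingers": 1, "translation": [19, 7.6, 0], "roll": 0},
  {"fingers": 1, "translation": [20.1, 8, 0], "roll": 0},
  {"fingers": 1, "translation": [20.1, 8, 0], "roll": 0},
  {"fingers": 1, "translation": [20.1, 8, 0], "roll": 0},
  {"fingers": 1, "translation": [20.1, 8, 0], "roll": 0},
])

```text
clock: 14.35
eef_pos: [0.593, -0.0701, 0.2482]
tool_rot: [0.775, 0.632, -0.001, -0.0]
ft_force: [-1.0, 0.5, -1.3]
grip_width: 0.0234
```

Run:
```python
from workcell import bot
from h import *
o=bot.get_obs(); print(tray(o["eef_pos"]),o["eef_pos"],o["tool_rot"],o["ft_force"],o["clock"])
```

```text
[[ 39.49311548 144.63885332]] [ 0.59303663 -0.07013848  0.24822588] [ 7.74575283e-01  6.32481184e-01 -8.00008238e-04 -2.07417214e-04] [-1.00107559  0.45132045 -1.31465592] 14.35
```

play_rows([
  {"fingers": 1, "translation": [0, 0.12, 1], "roll": 0},
  {"fingers": 1, "translation": [0, 0.12, 2], "roll": 0},
  {"fingers": 1, "translation": [0, 0.12, 3], "roll": 0},
  {"fingers": 1, "translation": [0, 0.12, 4], "roll": 0},
  {"fingers": 1, "translation": [0, 0.12, 4.8], "roll": 0},
  {"fingers": 1, "translation": [0, 0.12, 5.3], "roll": 0},
  {"fingers": 1, "translation": [0, 0.12, 5.5], "roll": 0},
  {"fingers": 1, "translation": [0, 0.12, 5.7], "roll": 0},
  {"fingers": 1, "translation": [0, 0.12, 5.8], "roll": 0},
  {"fingers": 1, "translation": [0, 0.12, 5.8], "roll": 0},
  {"fingers": 1, "translation": [0, 0.12, 5.8], "roll": 0},
])

```text
clock: 15.27
eef_pos: [0.5953, -0.0694, 0.1912]
tool_rot: [0.774, 0.633, 0.0, 0.0]
ft_force: [-0.2, 0.7, -1.3]
grip_width: 0.0231
```

play_rows([
  {"fingers": 1, "translation": [0, 0, 0.1], "roll": 0},
  {"fingers": 1, "translation": [0, 0, 0.2], "roll": 0},
  {"fingers": 1, "translation": [0, 0, 0.27], "roll": 0},
  {"fingers": 1, "translation": [0, 0, 0.27], "roll": 0},
  {"fingers": 1, "translation": [0, 0, 0.27], "roll": 0},
])

```text
clock: 15.68
eef_pos: [0.5955, -0.0694, 0.1888]
tool_rot: [0.774, 0.633, 0.001, 0.001]
ft_force: [0.3, 0.3, 2.1]
grip_width: 0.0236
```

play_rows([
  {"fingers": 1, "translation": [-0.3, 0, 0], "roll": 0},
  {"fingers": 1, "translation": [-0.7, 0, 0], "roll": 0},
  {"fingers": 1, "translation": [-1.1, 0, 0], "roll": 0},
  {"fingers": 1, "translation": [-1.5, 0, 0], "roll": 0},
  {"fingers": 1, "translation": [-2, 0, 0], "roll": 0},
  {"fingers": 1, "translation": [-2.6, 0, 0], "roll": 0},
  {"fingers": 1, "translation": [-3.2, 0, 0], "roll": 0},
  {"fingers": 1, "translation": [-3.8, 0, 0], "roll": 0},
  {"fingers": 1, "translation": [-4.4, 0, 0], "roll": 0},
  {"fingers": 1, "translation": [-5, 0, 0], "roll": 0},
])

```text
clock: 16.52
eef_pos: [0.5853, -0.1174, 0.1883]
tool_rot: [0.774, 0.633, 0.002, -0.001]
ft_force: [1.6, 6.2, 3.9]
grip_width: 0.0234
```

play_rows([
  {"fingers": 1, "translation": [-0.5, 0, -0.03], "roll": 0},
  {"fingers": 1, "translation": [-1.1, 0, -0.03], "roll": 0},
  {"fingers": 1, "translation": [-1.7, 0, -0.03], "roll": 0},
  {"fingers": 1, "translation": [-2.3, 0, -0.03], "roll": 0},
  {"fingers": 1, "translation": [-2.9, 0, -0.03], "roll": 0},
  {"fingers": 1, "translation": [-3.5, 0, -0.03], "roll": 0},
  {"fingers": 1, "translation": [-4.1, 0, -0.03], "roll": 0},
])

```text
clock: 17.1
eef_pos: [0.577, -0.1577, 0.1884]
tool_rot: [0.774, 0.633, 0.001, -0.001]
ft_force: [1.5, 6.3, 3.2]
grip_width: 0.0234
```

Run:
```python
from workcell import bot
from h import *
s=bot.camera("scene"); o=bot.get_obs(); print(tray(o["eef_pos"]),o["eef_pos"],o["ft_force"],o["clock"])
for g in gears(s): print(g)
```

```text
[[41.1629269  54.00171517]] [ 0.57660278 -0.15928895  0.18842881] [0.37662203 1.95457588 3.07519057] 17.15
(np.float64(0.0), np.float64(120.0), 108)
(np.float64(-2.0), np.float64(91.0), 110)
(np.float64(41.0), np.float64(41.0), 63)
(np.float64(3.0), np.float64(62.0), 108)
(np.float64(24.0), np.float64(25.0), 83)
(np.float64(19.0), np.float64(1.0), 118)
(np.float64(-28.0), np.float64(-77.0), 145)
(np.float64(-41.0), np.float64(-100.0), 144)
(np.float64(-52.0), np.float64(-123.0), 125)
```

play_rows([
  {"fingers": 1, "translation": [-0.5, 0, 0], "roll": 0},
  {"fingers": 1, "translation": [-1.1, 0, 0], "roll": 0},
  {"fingers": 1, "translation": [-1.7, 0, 0], "roll": 0},
  {"fingers": 1, "translation": [-2.3, 0, 0], "roll": 0},
  {"fingers": 1, "translation": [-2.9, 0, 0], "roll": 0},
  {"fingers": 1, "translation": [-3.5, 0, 0], "roll": 0},
  {"fingers": 1, "translation": [-4.1, 0, 0], "roll": 0},
  {"fingers": 1, "translation": [-4.5, 0, 0], "roll": 0},
  {"fingers": 1, "translation": [-4.7, 0, 0], "roll": 0},
  {"fingers": 1, "translation": [-4.7, 0, 0], "roll": 0},
])

```text
clock: 17.98
eef_pos: [0.5672, -0.205, 0.1883]
tool_rot: [0.774, 0.633, -0.0, -0.0]
ft_force: [0.1, 3.2, 3.7]
grip_width: 0.0235
```

Run:
```python
from workcell import bot
from h import *
s=bot.camera("scene"); o=bot.get_obs(); print(tray(o["eef_pos"]),o["eef_pos"],o["ft_force"],o["clock"])
for g in gears(s): print(g)
cv2.imwrite("pics/c8.png",cv2.resize(s["pixels"][260:460,300:520],(660,600))[:,:,::-1])
```

```text
[[41.12964589  7.35055475]] [ 0.56726942 -0.20499694  0.18834828] [1.05729789 3.53881301 3.19090969] 18.0333
(np.float64(0.0), np.float64(120.0), 110)
(np.float64(-2.0), np.float64(91.0), 112)
(np.float64(3.0), np.float64(62.0), 114)
(np.float64(41.0), np.float64(-8.0), 73)
(np.float64(5.0), np.float64(6.0), 66)
(np.float64(8.0), np.float64(-28.0), 56)
(np.float64(-26.0), np.float64(-80.0), 97)
(np.float64(-43.0), np.float64(-110.0), 206)
```

View pics/c8.png

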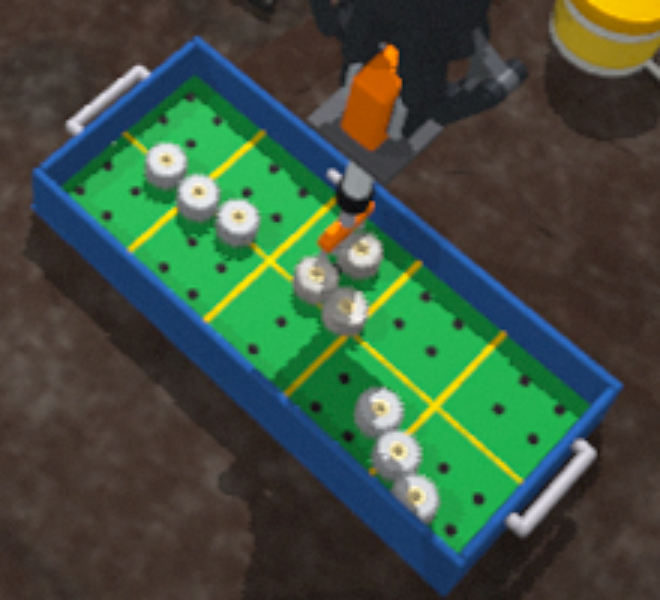

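play_rows([
  {"fingers": 1, "translation": [-0.4, 0, 0], "roll": 0},
  {"fingers": 1, "translation": [-0.9, 0.05, 0], "roll": 0},
  {"fingers": 1, "translation": [-1.4, 0.1, 0], "roll": 0},
  {"fingers": 1, "translation": [-1.9, 0.1, 0], "roll": 0},
  {"fingers": 1, "translation": [-2.4, 0.1, 0], "roll": 0},
  {"fingers": 1, "translation": [-2.9, 0.1, 0], "roll": 0},
  {"fingers": 1, "translation": [-3.4, 0.1, 0], "roll": 0},
  {"fingers": 1, "translation": [-3.9, 0.1, 0], "roll": 0},
])

```text
clock: 18.7
eef_pos: [0.5606, -0.242, 0.1882]
tool_rot: [0.774, 0.633, 0.001, -0.001]
ft_force: [0.4, 6.0, 4.8]
grip_width: 0.0232
```

play_rows([
  {"fingers": 1, "translation": [-0.5, 0, 0], "roll": 0},
  {"fingers": 1, "translation": [-1, 0, 0], "roll": 0},
  {"fingers": 1, "translation": [-1.5, 0, 0], "roll": 0},
  {"fingers": 1, "translation": [-2, 0, 0], "roll": 0},
  {"fingers": 1, "translation": [-2.4, 0, 0], "roll": 0},
  {"fingers": 1, "translation": [-2.6, 0, 0], "roll": 0},
  {"fingers": 1, "translation": [-2.6, 0, 0], "roll": 0},
])

```text
clock: 19.28
eef_pos: [0.5551, -0.2687, 0.1882]
tool_rot: [0.774, 0.633, -0.0, -0.0]
ft_force: [0.6, 4.4, 3.9]
grip_width: 0.0233
```

Run:
```python
from workcell import bot
from h import *
s=bot.camera("scene"); o=bot.get_obs(); print(tray(o["eef_pos"]),o["eef_pos"],o["ft_force"],o["clock"])
for g in gears(s): print(g)
```

```text
[[ 41.95310019 -57.55974915]] [ 0.55513531 -0.26876832  0.18821272] [-0.24968313  4.03358228  3.26554131] 19.3333
(np.float64(0.0), np.float64(120.0), 110)
(np.float64(-2.0), np.float64(90.0), 113)
(np.float64(3.0), np.float64(62.0), 114)
(np.float64(6.0), np.float64(-13.0), 250)
(np.float64(41.0), np.float64(-73.0), 78)
(np.float64(-28.0), np.float64(-72.0), 85)
```

play_rows([
  {"fingers": 1, "translation": [0.3, 0, -0.1], "roll": 0},
  {"fingers": 1, "translation": [0.7, 0, -0.3], "roll": 0},
  {"fingers": 1, "translation": [0.8, 0, -1], "roll": 0},
  {"fingers": 1, "translation": [0.8, 0, -2], "roll": 0},
  {"fingers": 1, "translation": [0.8, 0, -3.5], "roll": 0},
  {"fingers": 1, "translation": [0.8, 0, -5], "roll": 0},
  {"fingers": 1, "translation": [0.8, 0, -6.5], "roll": 0},
  {"fingers": 1, "translation": [0.8, 0, -7], "roll": 0},
  {"fingers": 1, "translation": [0.8, 0, -7], "roll": 0},
])

```text
clock: 20.08
eef_pos: [0.558, -0.2613, 0.2605]
tool_rot: [0.774, 0.633, 0.001, 0.002]
ft_force: [-0.1, -0.6, -2.0]
grip_width: 0.0233
```

Run:
```python
from workcell import bot
from h import *
s=bot.camera("scene"); o=bot.get_obs(); print(tray(o["eef_pos"]),o["eef_pos"],o["ft_force"],o["clock"])
for g in gears(s): print(g)
cv2.imwrite("pics/c9.png",cv2.resize(s["pixels"][260:460,300:520],(660,600))[:,:,::-1])
print(tool_delta(o,(.5420-.12*.974,.1600-.12*.228),.265,103.2))
```

```text
[[ 42.68791537 -49.49880415]] [ 0.55746247 -0.2610157   0.25899042] [-0.35122396 -0.59447492 -3.21137851] 20.1333
(np.float64(1.0), np.float64(121.0), 105)
(np.float64(-1.0), np.float64(91.0), 109)
(np.float64(4.0), np.float64(62.0), 113)
(np.float64(7.0), np.float64(-13.0), 244)
(np.float64(43.0), np.float64(-69.0), 115)
(np.float64(-33.0), np.float64(-82.0), 168)
(array([ 35.94, -20.81,  -0.66]), np.float64(-24.68))
```

View pics/c9.png

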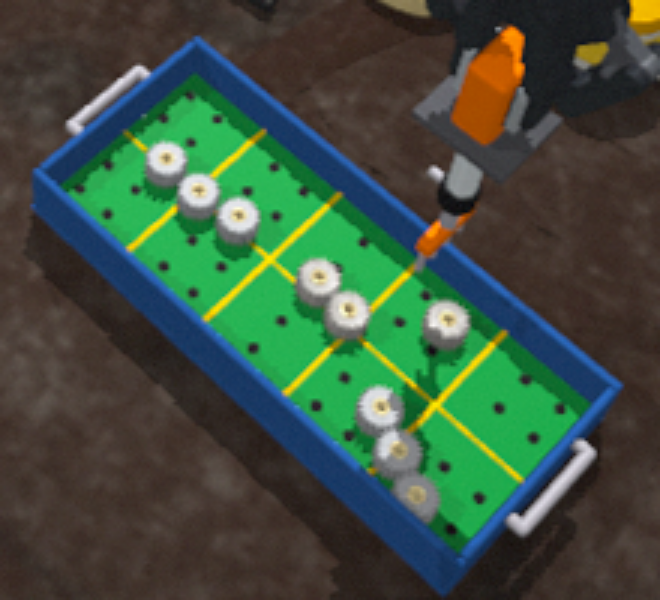

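play_rows([
  {"fingers": 1, "translation": [1, -0.6, -0.6], "roll": 0},
  {"fingers": 1, "translation": [3, -1.8, -0.6], "roll": -2},
  {"fingers": 1, "translation": [5.5, -3.2, -0.6], "roll": -4},
  {"fingers": 1, "translation": [8, -4.6, -0.6], "roll": -6},
  {"fingers": 1, "translation": [10.5, -6, -0.6], "roll": -8},
  {"fingers": 1, "translation": [13, -7.5, -0.6], "roll": -10},
  {"fingers": 1, "translation": [15.5, -9, -0.6], "roll": -12},
  {"fingers": 1, "translation": [18, -10.4, -0.6], "roll": -14},
  {"fingers": 1, "translation": [20.5, -11.9, -0.6], "roll": -16},
  {"fingers": 1, "translation": [23, -13.3, -0.6], "roll": -18},
  {"fingers": 1, "translation": [25.5, -14.8, -0.6], "roll": -20},
  {"fingers": 1, "translation": [28, -16.2, -0.6], "roll": -22},
  {"fingers": 1, "translation": [30.5, -17.7, -0.6], "roll": -24},
  {"fingers": 1, "translation": [33, -19.1, -0.6], "roll": -24.7},
  {"fingers": 1, "translation": [35, -20.3, -0.6], "roll": -24.7},
  {"fingers": 1, "translation": [35.9, -20.8, -0.6], "roll": -24.7},
  {"fingers": 1, "translation": [35.9, -20.8, -0.6], "roll": -24.7},
  {"fingers": 1, "translation": [35.9, -20.8, -0.6], "roll": -24.7},
  {"fingers": 1, "translation": [35.9, -20.8, -0.6], "roll": -24.7},
])

```text
clock: 21.72
eef_pos: [0.4246, 0.1319, 0.264]
tool_rot: [0.621, 0.784, -0.0, 0.0]
ft_force: [0.8, -0.3, -1.5]
grip_width: 0.0233
```

Run:
```python
from workcell import bot
from h import *
o=bot.get_obs(); print(o["eef_pos"],o["tool_rot"],o["ft_force"],o["clock"])
print(tool_delta(o,(.5420,.1600),.2507,103.2))
s=bot.camera("scene"); c=bot.camera("wrist")
for g in gears(s): print(g)
cv2.imwrite("pics/c10.png",np.hstack([cv2.resize(s["pixels"][120:320,130:330],(400,400)),cv2.resize(c["pixels"][100:400,170:470],(400,400))])[:,:,::-1])
```

```text
[0.42462939 0.13188866 0.26404572] [ 6.21212863e-01  7.83641732e-01 -4.59019392e-04  6.43548890e-05] [ 0.79522951 -0.32082803 -1.52977389] 21.7167
(array([ 0.06, 12.07,  1.33]), np.float64(-0.01))
(np.float64(0.0), np.float64(121.0), 112)
(np.float64(-2.0), np.float64(91.0), 126)
(np.float64(4.0), np.float64(62.0), 131)
(np.float64(6.0), np.float64(-13.0), 285)
(np.float64(42.0), np.float64(-69.0), 143)
(np.float64(-40.0), np.float64(-100.0), 482)
```

play_rows([
  {"fingers": 1, "translation": [0, 0.5, 0.8], "roll": 0},
  {"fingers": 1, "translation": [0, 1.5, 1.3], "roll": 0},
  {"fingers": 1, "translation": [0.05, 3, 1.3], "roll": 0},
  {"fingers": 1, "translation": [0.05, 4.5, 1.3], "roll": 0},
  {"fingers": 1, "translation": [0.05, 5.5, 1.3], "roll": 0},
  {"fingers": 1, "translation": [0.05, 6.5, 1.3], "roll": 0},
  {"fingers": 1, "translation": [0.05, 7.5, 1.3], "roll": 0},
  {"fingers": 1, "translation": [0.05, 8.5, 1.3], "roll": 0},
  {"fingers": 1, "translation": [0.05, 9.5, 1.3], "roll": 0},
  {"fingers": 1, "translation": [0.05, 10.5, 1.3], "roll": 0},
  {"fingers": 1, "translation": [0.05, 11.4, 1.3], "roll": 0},
  {"fingers": 1, "translation": [0.05, 12, 1.3], "roll": 0},
  {"fingers": 1, "translation": [0.05, 12.1, 1.3], "roll": 0},
  {"fingers": 1, "translation": [0.05, 12.1, 1.3], "roll": 0},
  {"fingers": 1, "translation": [0.05, 12.1, 1.3], "roll": 0},
  {"fingers": 1, "translation": [0.05, 12.1, 1.3], "roll": 0},
])

```text
clock: 23.15
eef_pos: [0.5421, 0.1605, 0.2512]
tool_rot: [0.621, 0.784, -0.0, -0.0]
ft_force: [0.0, 0.5, -1.9]
grip_width: 0.0237
```

Run:
```python
from workcell import bot
from h import *
o=bot.get_obs(); print(o["eef_pos"],o["tool_rot"],o["ft_force"],o["ft_torque"],o["clock"])
print(tool_delta(o,(.5420,.1600),.2265,103.2))
```

```text
[0.54208322 0.16047948 0.25117697] [ 6.21081820e-01  7.83745677e-01 -2.47143370e-04 -1.59686166e-04] [ 0.00457246  0.45206614 -1.89839835] [-0.03591125 -0.03442162  0.02870068] 23.15
(array([-0.04, -0.02,  2.47]), np.float64(0.01))
```

play_rows([
  {"fingers": 1, "translation": [-0.04, 0, 0.5], "roll": 0},
  {"fingers": 1, "translation": [-0.04, 0, 1], "roll": 0},
  {"fingers": 1, "translation": [-0.04, 0, 1.5], "roll": 0},
  {"fingers": 1, "translation": [-0.04, 0, 1.9], "roll": 0},
  {"fingers": 1, "translation": [-0.04, 0, 2.2], "roll": 0},
  {"fingers": 1, "translation": [-0.04, 0, 2.4], "roll": 0},
  {"fingers": 1, "translation": [-0.04, 0, 2.4], "roll": 0},
  {"fingers": 1, "translation": [-0.04, 0, 2.4], "roll": 0},
])

```text
clock: 23.82
eef_pos: [0.5425, 0.1603, 0.2272]
tool_rot: [0.621, 0.784, -0.0, -0.0]
ft_force: [-0.5, -0.1, -1.9]
grip_width: 0.0232
```

play_rows([
  {"fingers": 1, "translation": [0, 0, 0.05], "roll": 0},
  {"fingers": 1, "translation": [0, 0, 0.1], "roll": 0},
  {"fingers": 1, "translation": [0, 0, 0.15], "roll": 0},
  {"fingers": 1, "translation": [0, 0, 0.15], "roll": 0},
  {"fingers": 1, "translation": [0, 0, 0.15], "roll": 0},
])

```text
clock: 24.23
eef_pos: [0.5426, 0.1603, 0.2259]
tool_rot: [0.621, 0.784, 0.0, 0.0]
ft_force: [-0.4, 0.1, -1.2]
grip_width: 0.0233
```

play_rows([
  {"fingers": 1, "translation": [0, 0, 0.04], "roll": 0},
  {"fingers": 1, "translation": [0, 0, 0.04], "roll": 0},
  {"fingers": 0.3, "translation": [0, 0, 0.04], "roll": 0},
  {"fingers": 0, "translation": [0, 0, 0.04], "roll": 0},
  {"fingers": -0.5, "translation": [0, 0, 0.04], "roll": 0},
  {"fingers": -1, "translation": [0, 0, 0.04], "roll": 0},
  {"fingers": -1, "translation": [0, 0, 0.04], "roll": 0},
  {"fingers": -1, "translation": [0, 0, 0.04], "roll": 0},
  {"fingers": -1, "translation": [0, 0, 0.04], "roll": 0},
  {"fingers": -1, "translation": [0, 0, 0.04], "roll": 0},
  {"fingers": -1, "translation": [0, 0, -1.5], "roll": 0},
  {"fingers": -1, "translation": [0, 0, -3], "roll": 0},
  {"fingers": -1, "translation": [0, 0, -5], "roll": 0},
  {"fingers": -1, "translation": [0, 0, -8], "roll": 0},
  {"fingers": -1, "translation": [0, 0, -10], "roll": 0},
  {"fingers": -1, "translation": [0, -4, -11], "roll": 0},
  {"fingers": -1, "translation": [0, -8, -11], "roll": 0},
  {"fingers": -1, "translation": [0, -12, -11], "roll": 0},
  {"fingers": -1, "translation": [0, -12, -11], "roll": 0},
  {"fingers": -1, "translation": [0, -12, -11], "roll": 0},
])

```text
clock: 25.9
eef_pos: [0.4238, 0.1323, 0.3364]
tool_rot: [0.621, 0.784, 0.0, 0.0]
ft_force: [0.8, 0.1, -0.1]
grip_width: 0.0854
```

Run:
```python
from workcell import bot
from h import *
o=bot.get_obs(); print(o["eef_pos"],o["ft_force"],o["clock"],o["grip_width"])
s=bot.camera("scene"); w=bot.camera("wrist")["pixels"]
for g in gears(s): print(g)
im=s["pixels"]
out=np.hstack([cv2.resize(im[130:460,190:520],(500,500)),cv2.resize(w[100:400,220:400],(300,500))])
cv2.imwrite("pics/c11.png",out[:,:,::-1])
```

```text
[0.42379637 0.13234461 0.33635148] [ 0.84043474  0.08515722 -0.08588616] 25.9 0.08537191846696997
(np.float64(-1.0), np.float64(105.0), 250)
(np.float64(3.0), np.float64(62.0), 136)
(np.float64(6.0), np.float64(-13.0), 289)
(np.float64(42.0), np.float64(-69.0), 149)
(np.float64(-40.0), np.float64(-100.0), 497)
```

View pics/c11.png

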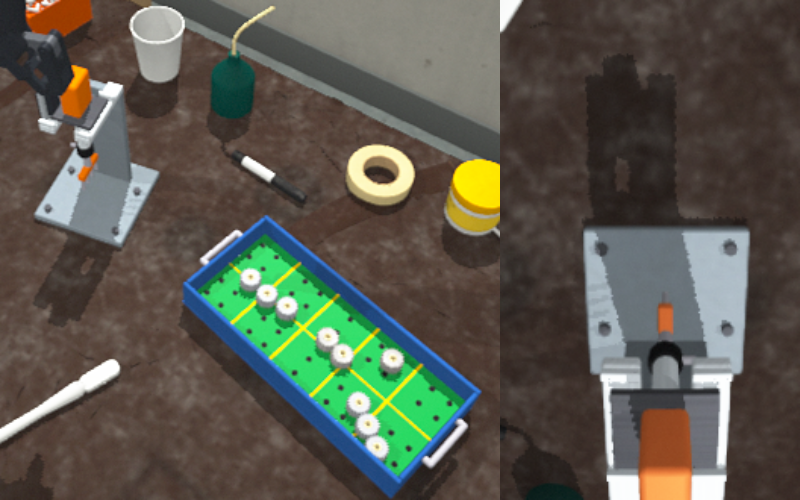

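Run:
```python
from workcell import bot
print(bot.job_done())
```

```text
the job is handed in; nothing more can be done
None
```

The gears are raked out over all five strips and the rake is back in its rack. I handed the job in at about 26 s on the robot's clock, with the gripper open and clear.

- **Raking:** I found the bed with small downward steps, then raked with the tines under about 3–7 N of vertical load. The first stroke took the left column to the far end. The second took the right column to the middle; the train buckled and two gears slipped off the rake near the centre line. I carried the third on to about y = -69 mm.
- **Gear layout:** The last pictures show gears per strip, from the +y end, as 1, 2, 2, 2, 2. The half that started bare has gears on both sides of the centre line, at about x = -28 to -52 mm and x = +42 mm. All nine stand flat.
- **Forces:** The highest combined force I saw on the rake was about 9–10 N, below the 15 N limit. I only read force at the end of each move, so shorter peaks were not seen.
- **Rake and other things:** The last views show the flange lying across both prongs, between the lips. The marker was in its place in the last view; I did not measure it. I saw no sign of the fingers touching gears.
- **Weak point in the checks:** In the last picture my gear detector merged neighbouring gears into single blobs. The count per strip therefore comes from looking at the picture, together with earlier separate readings of those gears.

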